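# Make up two carving-class kits

## Robot

A 6-joint arm with a two-finger parallel gripper is mounted at the origin on the work surface. World frame = base frame: x ahead of the robot, y to its left, z up, the work surface at z = 0. Lengths are in m, angles in degrees, forces in N, time in s.
With the tool pointing down it reaches from about 0.3 to 0.875 m from the base axis. Payload 4.2 kg.
Tool frame: the origin (TCP) lies at the very end of the fingers, on their centre line; the grasp point (between the pads) lies 19 mm behind it (pinch_z is the distance from the TCP to the grasp point, in m); z points along the fingers, y is the line along which they close (so a half turn about z gives the same grasp; the last joint's range is limited). The gripper opens to 85 mm and grips with 20 to 120 N. Pads are 22 mm wide; open, the fingers measure 114 mm over their backs; the gripper's body (76 mm by 85 mm) begins 54 mm behind the grasp point. The pads swing forward as they close: fully open they stand 13 mm farther back than shut.
Start: joints at [-71.677, 18.312, 89.639, -0, 72.044, -1.146], TCP at [0.192, -0.542, 0.231] pointing down, gripper open.
Joint ranges: [-177.97, 177.97], [-48.28, 115.42], [12.27, 149.76], [-77.06, 257.06], [2.81, 150.46], [-146.56, 146.56]. Speed limits (degrees/s): [147.25, 147.25, 180, 180, 180, 180].

## Interface

Orientations are given as [roll, pitch, yaw] about the fixed x, y, z axes, in that order (R = Rz(yaw) Ry(pitch) Rx(roll)).
In Python, from plant import * gives the robot as it stands. The module is installed in compiled form; this text tells all that it offers.
- The arm moves only by the tool step_arm, never from a script. Its argument "targets" is a list of rows, each a list of 3 entries, a list of its own where there are three numbers: the finger opening in m, from 0 to 0.0854, then the shift along the tool's x, y, z in m, then the turn, a rotation vector about the tool's x, y, z in rad. In form: [[jaw, [x, y, z], [rx, ry, rz]], ...]. A call has 1 to 8 rows; each row is the pose to reach, as a shift and turn from the pose commanded when the call began, along the tool's axes at that moment; what a row does not reach only later rows make up. A row lasts 1/12 s, in which the tool goes at most 41.7 mm and 7.16 degrees, less where a joint would pass 70% of its speed; a pose out of reach is approached as far as the arm can. A call with a gripper value outside its range is refused whole. The fingers move at their own pace and stop on an object; the grip force is fixed at half the most. Time passes only in rows, so rows that repeat a pose let the fingers close. It gives the time, the measured TCP pose, the force, the opening and the grip force at its end, in the units of the state.
- observe(): the state, without advancing time (a new reading comes with each control period).
- capture(name): name is "side" or "top"; returns a dict with "pixels" (480x640x3 uint8, red, green, blue), "vertical_fov" (degrees; the focal length in pixels is half the picture's height over the tangent of half this angle, whatever the lens; pixels are square), "cx", "cy" (the principal point, pixels), "dist_coeffs" ([k1, k2, p1, p2, k3] as OpenCV has them; the pictures are not rectified), "view" (4x4, takes a point from world to camera coordinates). Camera axes: x right, y down, z forward; pixel columns grow to the right and rows downward; lengths in m; the calibration is good to about 2 mm. A picture is of the moment at which its call begins. There is no depth.
- job_done(): hands the job in; it is judged then, once.
The state is a dict: "time_s": time; "joints": joint angles; "qvel": joint speeds; "effort": joint torques, N m; "position": TCP position; "orientation": TCP orientation; "contact_force": force on the tool from outside, world axes, zero at the start; "torque": the same for the moment, N m; "finger_gap": finger opening in m; "grip_force": force on a finger pad.
Only numpy, scipy, OpenCV 4.12 (cv2) and the standard library are available. Lean on these libraries where they do the work, as an engineer would, in place of code of your own. Each camera call takes 0.05 s, during which the arm holds its last target. There are 200 camera calls.

## Task

Make up the two carving kits in the painted trays: the green tray gets the pale-handled gouge and the dark walnut block, the blue tray gets the dark-handled gouge, the round pale limewood disc and the sharpening stone. Lay each gouge lengthwise in its tray's long narrow bay and each other piece in a squarish bay, one piece to a bay, everything resting flat and wholly inside its bay, right way up as you found it. Leave the red-handled gouge and the mallet where they are.

Things in the scene. Friction and masses are not known exactly. Their poses are not given: they have to be found in the camera images.
- tray_green: Green-painted kit tray, fixed, 220 (x) x 160 (y) mm, 14 mm high, walls 5, floor 4 mm thick. Origin: centre of underside. Wooden dividers 4 mm thick, level with the rim, make 3 bays 10 mm deep: long tool bay on the -y side (210 x 58 mm, centre x 0, y -46 mm); two squarish bays on the +y side (103 in x, 88 in y, centres x +53.5 and -53.5, y +31 mm). The trays may swap sides of the bench.
- tray_blue: Blue-painted kit tray, fixed, 220 (x) x 160 (y) mm, 14 mm high, walls 5, floor 4 mm thick. Origin: centre of underside. Wooden dividers 4 mm thick, level with the rim, make 3 bays 10 mm deep: long tool bay on the -y side (210 x 58 mm, centre x 0, y -46 mm); two squarish bays on the +y side (103 in x, 88 in y, centres x +53.5 and -53.5, y +31 mm). The trays may swap sides of the bench.
- gouge_pale: Palm gouge, pale wood handle, brass ferrule, steel blade, lying flat (does not roll), 138 mm long. Origin: middle of its length, level with the underside; +x to the blade tip (x +69 mm), z up. Handle from x -69 to +3 mm, 26 mm high, 24 wide (28 at the butt, x -69 to -47); grip it across y near x -26 mm. Blade 4 to 5 mm thick, 13 mm above the underside.
- gouge_dark: Palm gouge with a dark brown wood handle, otherwise the same as gouge_pale, same origin and axes.
- gouge_red: Palm gouge with a red handle, otherwise the same as gouge_pale, same origin and axes. Not part of either kit; stays where it is.
- walnut_block: Rectangular dark brown walnut carving blank, 60 (x) x 44 (y) x 28 (z) mm. Origin: centre of the underside.
- lime_disc: Round pale limewood carving blank, a disc of 56 mm diameter, 26 mm high. Origin: centre of the underside.
- stone: Two-layer sharpening stone, grey on top and orange below, 70 (x) x 36 (y) x 24 (z) mm. Origin: centre of the underside.
- mallet: Wooden mallet lying at the back of the bench: pale block head 60 x 110 x 70 mm, dark handle along its -y, about 300 mm long in all. Origin: on the bench under the shaft, 90 mm from the head's centre. Bystander.
Things that resemble listed ones, but are neither listed nor needed, are in the scene too. Several things look just like the gouge_dark: the one meant starts farthest to the robot's right.

How it is judged:
By the outcome, as a careful person would: the job done as asked, in the order asked, and still so for the second after the job is handed in, with the robot touching nothing.
It also fails if it takes over 107 s, if anything falls off the work surface, if the arm or the gripper's body presses on something with over 40 N, if the wrist force passes 120 N, or if a joint passes its speed limit or range.

## Working session

There is one attempt and no reset: what is moved stays moved. The work goes in short steps, Python scripts to look and compute and a tool call to move; the robot and the scene stay as the last step left them, time stands still between calls to the robot, and variables do not carry over. Pictures are saved under pics/ and viewed, at most 14 in all, crops included, and the job is handed in when it is done.

Besides the shell and the picture viewer there is one more tool, called after "Emit:" as a command line: name --argument value ..., lists and objects as JSON in quotes. step_arm: Moves the arm, as the interface text tells. Its arguments: {"type":"object","properties":{"targets":{"type":"array","items":{"type":"array"}}},"required":["targets"]}

```bash
mkdir -p pics; cat > h.py <<'E'
from plant import *
import numpy as np, cv2
def cam(n):
    c=capture(n); p=c["pixels"]; f=240/np.tan(np.radians(c["vertical_fov"]/2))
    c["K"]=np.array([[f,0,c["cx"]],[0,f,c["cy"]],[0,0,1]]); c["D"]=np.array(c["dist_coeffs"],float); c["V"]=np.array(c["view"])
    return c
def save(c,name): cv2.imwrite("pics/"+name,c["pixels"][:,:,::-1])
def ray(c,uv):
    u=cv2.undistortPoints(np.array(uv,float).reshape(-1,1,2),c["K"],c["D"]).reshape(-1,2)
    R=c["V"][:3,:3]; o=-R.T@c["V"][:3,3]
    return o,np.c_[u,np.ones(len(u))]@R
def plane(c,uv,z):
    o,d=ray(c,uv); return o+d*((z-o[2])/d[:,2])[:,None]
def proj(c,P):
    return cv2.projectPoints(np.array(P,float).reshape(-1,1,3),cv2.Rodrigues(c["V"][:3,:3])[0],c["V"][:3,3],c["K"],c["D"])[0].reshape(-1,2)
E
python3 - <<'E'
from h import *
for n in("top","side"):
    c=cam(n); save(c,n+"0.png"); print(n,c["V"].round(3).tolist(),c["K"][0,0],c["cx"],c["cy"],c["D"])
print(observe())
E
```

```text
top [[-0.013, -1.0, -0.013, 0.065], [-0.984, 0.015, -0.179, 0.534], [0.179, 0.01, -0.984, 1.25], [0.0, 0.0, 0.0, 1.0]] 548.5550224320923 320.7170964171567 240.68733836005322 [0.01556539 0.         0.         0.         0.        ]
side [[-0.784, -0.621, -0.004, 0.46], [-0.43, 0.548, -0.717, 0.226], [0.448, -0.56, -0.697, 0.889], [0.0, 0.0, 0.0, 1.0]] 480.5355122883 326.04335379543556 240.95978571078334 [-0.00507055  0.          0.          0.          0.        ]
{'time_s': 0.1, 'joints': array([-7.16765661e+01,  1.83468101e+01,  8.96984613e+01,  2.51101415e-03,
        7.20440793e+01, -1.14629150e+00]), 'qvel': array([-0.0446368 , -0.13340915, -0.1905785 , -0.02356756,  0.11941873,
       -0.03232869]), 'effort': array([ 7.33668639e-04, -4.16407084e+01, -2.34704196e+01, -3.44997068e-05,
        4.85302458e-03, -9.27339102e-06]), 'position': array([ 0.1915305 , -0.5417191 ,  0.23058451]), 'orientation': array([-1.79910715e+02, -4.17450581e-03,  1.94689461e+01]), 'contact_force': array([-0.42222735,  0.1762694 ,  0.62421456]), 'torque': array([-0.0120041 ,  0.00040236,  0.00842253]), 'grip_force': 0.0, 'finger_gap': 0.08517871613603033}
```

View pics/top0.png

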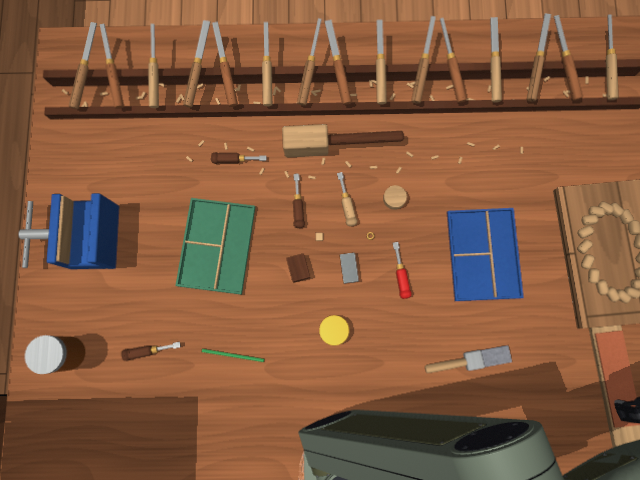

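View pics/side0.png

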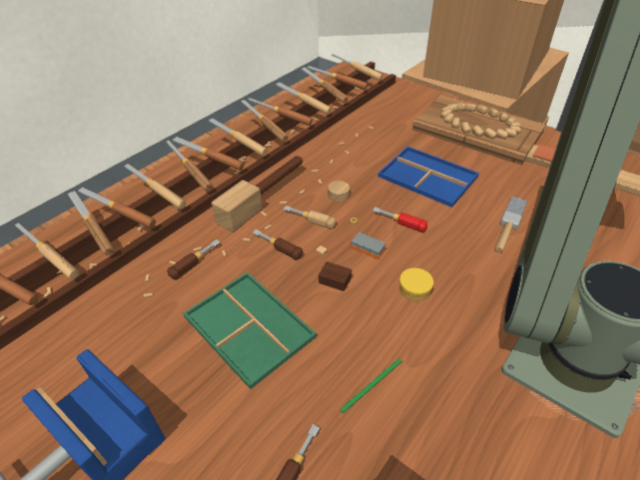

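```bash
python3 - <<'E'
from h import *
c=cam("top"); p=c["pixels"]; h=cv2.cvtColor(p,cv2.COLOR_RGB2HSV)
for n,u,v in [("dark",298,212),("darktip",297,185),("pale",349,213),("paletip",341,182),("walnut",300,268),("lime",396,196),("stone",349,268),("red",404,285),("bench",330,220),("bench2",370,290),("shadow",311,205),("green",200,220),("blue",470,230),("div",488,240)]:
    print(n,p[v,u],h[v,u])
im=cv2.resize(p[165:310,270:430],None,fx=4.9,fy=4.1*1.0,interpolation=cv2.INTER_NEAREST)
im=cv2.resize(p[165:310,270:430],None,fx=4,fy=4,interpolation=cv2.INTER_CUBIC)
cv2.imwrite("pics/crop0.png",im[:,:,::-1])
E
```

```text
dark [107  65  45] [ 10 148 107]
darktip [165 167 166] [ 75   3 167]
pale [220 177 125] [ 16 110 220]
paletip [165 162 157] [ 19  12 165]
walnut [101  61  42] [ 10 149 101]
lime [193 154 109] [ 16 111 193]
stone [137 142 140] [ 78   9 142]
red [225  57  54] [  1 194 225]
bench [181 115  73] [ 12 152 181]
bench2 [163 103  65] [ 12 153 163]
shadow [145  92  59] [ 12 151 145]
green [ 78 133 104] [ 74 105 133]
blue [ 47  86 151] [109 176 151]
div [109  95  89] [  9  47 109]
```

View pics/crop0.png

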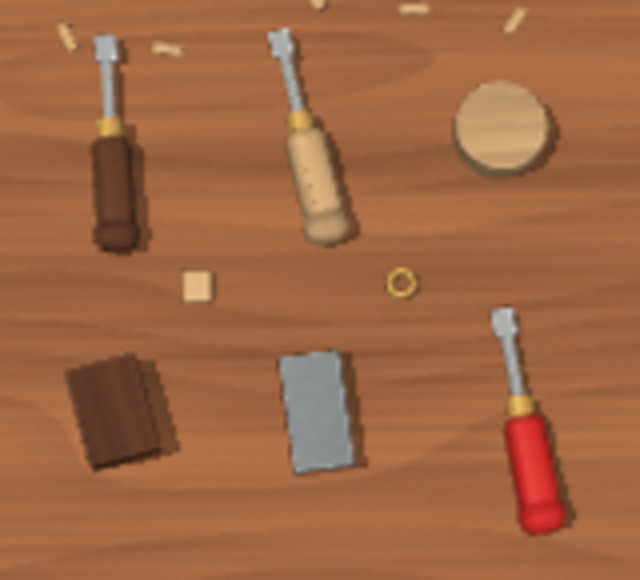

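```bash
cat > seg.py <<'E'
from h import *
def blobs(m,c,z,lo,roi):
    k=np.zeros_like(m,np.uint8); x0,y0,x1,y1=roi; k[y0:y1,x0:x1]=m[y0:y1,x0:x1]
    n,l,s,_=cv2.connectedComponentsWithStats(k)
    i=1+np.argmax(s[1:,4]); q=(l==i).astype(np.uint8)
    cs,_=cv2.findContours(cv2.resize(q*255,None,fx=8,fy=8,interpolation=cv2.INTER_LINEAR)//128*1 if 0 else (cv2.resize(q*255,None,fx=8,fy=8,interpolation=cv2.INTER_LINEAR)>127).astype(np.uint8),cv2.RETR_EXTERNAL,cv2.CHAIN_APPROX_NONE)
    ct=max(cs,key=len)[:,0,:]
    P=plane(c,(ct+.5)/8-.5,z)[:,:2]
    (a,b),(w,hh),t=cv2.minAreaRect((P*1000).astype(np.float32))
    if w<hh: w,hh,t=hh,w,t+90
    return np.array([a,b]),(w,hh),(t+90)%180-90,P*1000
def masks(p):
    h=cv2.cvtColor(p,cv2.COLOR_RGB2HSV).astype(int); H,S,V=h[...,0],h[...,1],h[...,2]
    return dict(dark=(V<128)&(S>110)&(H<18),pale=(S<133)&(S>60)&(H>12)&(H<25)&(V>95),steel=(S<60)&(V>90),green=(H>60)&(H<90)&(S>70),blue=(H>100)&(H<120)&(S>110),red=(H<6)&(S>170))
E
python3 - <<'E'
from seg import *
c=cam("top"); m=masks(c["pixels"])
R={"dark":("dark",13,(280,165,312,235)),"darkblade":("steel",13,(285,165,312,200)),"pale":("pale",13,(338,190,362,232)),"paleblade":("steel",13,(330,165,352,200)),
"walnut":("dark",14,(280,245,325,290)),"lime":("pale",13,(375,175,420,220)),"stone":("steel",12,(330,245,368,292)),"green":("green",7,(170,190,265,300)),"blue":("blue",7,(440,200,530,310)),"red":("red",13,(390,260,415,305))}
for n,(k,z,r) in R.items():
    a,w,t,P=blobs(m[k],c,z/1000,0,r); print(n,a.round(1),np.round(w,1),round(t,1), "x",P[:,0].min().round(),P[:,0].max().round(),"y",P[:,1].min().round(),P[:,1].max().round(),"mean",P.mean(0).round(1))
o=-c["V"][:3,:3].T@c["V"][:3,3]; print(o)
E
```

```text
dark [640.9 110.8] [137.   36.8] 2.3 x 573.0 710.0 y 90.0 129.0 mean [636.5 109.1]
darkblade [686.7 116.6] [51.2 14.6] -0.2 x 661.0 712.0 y 109.0 124.0 mean [687.8 116.8]
pale [614.2 -11.8] [75.2 28.8] 11.1 x 578.0 651.0 y -30.0 6.0 mean [614.5 -11.7]
paleblade [688.6   4.3] [54.5 15.5] 12.5 x 662.0 716.0 y -4.0 17.0 mean [689.8   4.9]
walnut [477.1 109. ] [68.3 58.1] 13.8 x 440.0 513.0 y 74.0 144.0 mean [476.5 109.1]
lime [ 648.3 -124.9] [60.7 59.7] -47.3 x 617.0 680.0 y -155.0 -95.0 mean [ 648.3 -125.1]
stone [474.9  -8.7] [73.5 38.7] 6.7 x 439.0 511.0 y -31.0 13.0 mean [474.9  -8.8]
green [535.6 315.7] [222.1 163.8] -8.1 x 417.0 656.0 y 221.0 411.0 mean [534. 316.]
blue [ 505.5 -337.3] [222.5 163.6] 1.8 x 393.0 619.0 y -421.0 -253.0 mean [ 503.9 -337.3]
red [ 434.6 -138.6] [72.4 29.2] 7.7 x 399.0 470.0 y -157.0 -121.0 mean [ 434.8 -137.8]
[0.30277679 0.04456176 1.32635174]
```

```bash
cat >> h.py <<'E'
def go(*T):
    s=observe(); p=s["position"].copy(); y=s["orientation"][2]; y0=y; p0=p.copy()
    a=np.radians(y0); X=np.array([np.cos(a),np.sin(a),0]); Y=np.array([np.sin(a),-np.cos(a),0])
    print("t",round(s["time_s"],2),"pos",(p*1000).round(1),"rpy",s["orientation"].round(2),"gap",round(s["finger_gap"],4),"grip",round(s["grip_force"],1),"F",s["contact_force"].round(1),"j",s["joints"].round(0))
    for x,yy,z,w in T:
        d=np.array([x,yy,z])/1000-p0; r=(y0-w+180)%360-180
        print((x,yy,z,w),"-> shift",[round(float(v),4) for v in (d@X,d@Y,-d[2])],"rz",round(np.radians(r),4),"rows",max(np.linalg.norm(d)/.0417,abs(r)/7.16).round(1))
E
python3 - <<'E'
from seg import *
c=cam("top"); p=c["pixels"]; V=p.max(2).astype(int); m=masks(p)
for T in (112,120):
  d=m["dark"]&(V<T)
  for n,z,r in (("dark",13,(280,195,312,235)),("walnut",14,(280,245,325,290))):
    a,w,t,P=blobs(d,c,z/1000,0,r); print(T,n,a.round(1),np.round(w,1),round(t,1),P.mean(0).round(1))
s=cam("side"); m=masks(s["pixels"])
for n,z,r in (("green",7,(175,265,325,390)),("blue",7,(370,140,490,210)),("steel",12,(340,228,392,262)),("dark",14,(312,255,358,295)),("pale",13,(322,175,355,205)),("pale",13,(298,205,340,232)),("dark",13,(268,225,306,262))):
    a,w,t,P=blobs(m[n],s,z/1000,0,r); print("side",n,a.round(1),np.round(w,1),round(t,1),P.mean(0).round(1))
go((621.3,-10.2,100,12.2))
E
```

```text
112 dark [610.4 109. ] [76.1 34.3] 3.8 [609.7 108.6]
112 walnut [476.7 108.5] [67.3 55.2] 15.0 [475.9 109.6]
120 dark [612.8 108.4] [80.4 36.5] -0.2 [611.1 109.3]
120 walnut [476.9 108.7] [67.7 56.6] 13.4 [475.7 108.7]
side green [532.6 314.4] [226.4 163.2] -8.0 [529.5 317. ]
side blue [ 504.1 -337.6] [225.1 175.9] 2.1 [ 501.3 -340.1]
side steel [475.3 -14.2] [73.8 46.5] 6.6 [475.  -13.9]
side dark [473.1 112.8] [70.8 67.3] 15.6 [472.6 113.7]
side pale [ 645.5 -126.8] [90.9 57. ] -51.7 [ 645.8 -126. ]
side pale [612.1 -12.1] [81.3 45.6] 10.9 [611.6 -11.9]
side dark [606.8 113.5] [86.3 39.8] 2.9 [606.6 113.3]
t 0.3 pos [ 191.6 -542.   231.1] rpy [-179.97   -0.     19.47] gap 0.0857 grip 0.0 F [ 0.3 -0.3 -0.3] j [-72.  18.  90.   0.  72.  -1.]
(621.3, -10.2, 100, 12.2) -> shift [0.5824, -0.3582, 0.1311] rz 0.1269 rows 16.7
```

Emit:
step_arm --targets '[[0.085,[0.28,-0.175,0.05],[0,0,0.06]],[0.085,[0.28,-0.175,0.05],[0,0,0.06]],[0.085,[0.28,-0.175,0.05],[0,0,0.06]],[0.085,[0.28,-0.175,0.05],[0,0,0.06]],[0.085,[0.58,-0.358,0.13],[0,0,0.127]],[0.085,[0.58,-0.358,0.13],[0,0,0.127]],[0.085,[0.58,-0.358,0.13],[0,0,0.127]],[0.085,[0.58,-0.358,0.13],[0,0,0.127]]]'

```text
time_s: 0.97
position: [0.3978, -0.2845, 0.173]
orientation: [180.0, -0.0, 12.2]
contact_force: [1.0, -0.5, -0.1]
finger_gap: 0.0851
grip_force: 0.0
```

```bash
python3 -c "
from h import *
go((621.3,-10.2,60,12.2))"
```

```text
t 0.97 pos [ 397.8 -284.5  173. ] rpy [ 1.7997e+02 -2.0000e-02  1.2180e+01] gap 0.0851 grip 0.0 F [ 1.  -0.5 -0.1] j [-37.  13. 106.  -0.  61.  41.]
(621.3, -10.2, 60, 12.2) -> shift [0.2763, -0.221, 0.113] rz -0.0004 rows 8.9
```

Emit:
step_arm --targets '[[0.085,[0.276,-0.221,0.08],[0,0,0]],[0.085,[0.276,-0.221,0.08],[0,0,0]],[0.085,[0.276,-0.221,0.08],[0,0,0]],[0.085,[0.276,-0.221,0.08],[0,0,0]],[0.085,[0.276,-0.221,0.08],[0,0,0]],[0.085,[0.276,-0.221,0.08],[0,0,0]],[0.085,[0.276,-0.221,0.08],[0,0,0]],[0.085,[0.276,-0.221,0.08],[0,0,0]]]'

```text
time_s: 1.63
position: [0.6031, -0.0321, 0.0991]
orientation: [180.0, 0.0, 12.2]
contact_force: [0.3, -0.7, 0.7]
finger_gap: 0.0848
grip_force: 0.0
```

Emit:
step_arm --targets '[[0.06,[0,0,0],[0,0,0]],[0.06,[0,0,0],[0,0,0]]]'

```text
time_s: 1.8
position: [0.6026, -0.0322, 0.0985]
orientation: [-180.0, 0.1, 12.4]
contact_force: [-0.2, 0.6, -0.9]
finger_gap: 0.0631
grip_force: 0.0
```

```bash
python3 - <<'E'
from seg import *
go((621.3,-10.2,60,12.2),(621.3,-10.2,5,12.2))
c=cam("top"); save(c,"top1.png"); m=masks(c["pixels"]); V=c["pixels"].max(2)
E
```

```text
t 1.8 pos [602.6 -32.2  98.5] rpy [-1.7999e+02  9.0000e-02  1.2390e+01] gap 0.0631 grip 0.0 F [-0.2  0.6 -0.9] j [-4. 27. 96. -0. 57. 73.]
(621.3, -10.2, 60, 12.2) -> shift [0.023, -0.0175, 0.0385] rz 0.0034 rows 1.2
(621.3, -10.2, 5, 12.2) -> shift [0.023, -0.0175, 0.0935] rz 0.0034 rows 2.3
```

View pics/top1.png

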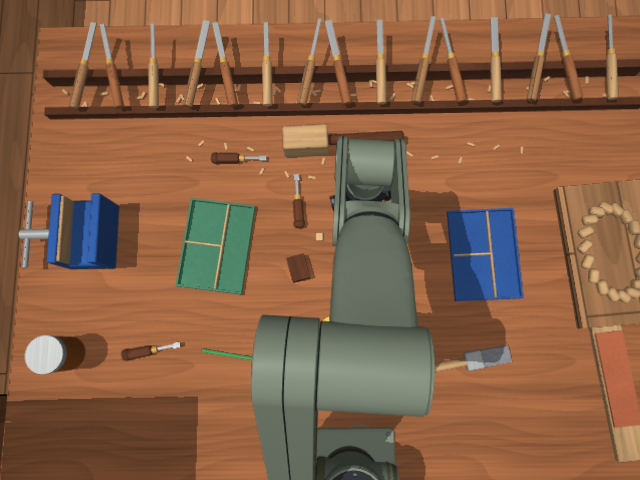

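Emit:
step_arm --targets '[[0.06,[0.023,-0.0175,0.0],[0,0,0]],[0.06,[0.023,-0.0175,0.03],[0,0,0]],[0.06,[0.023,-0.0175,0.06],[0,0,0]],[0.06,[0.023,-0.0175,0.085],[0,0,0]],[0.06,[0.023,-0.0175,0.093],[0,0,0]],[0.06,[0.023,-0.0175,0.093],[0,0,0]]]'

```text
time_s: 2.35
position: [0.6187, -0.0133, 0.005]
orientation: [-179.9, 0.3, 12.1]
contact_force: [0.8, -1.1, -0.1]
finger_gap: 0.0601
grip_force: 0.0
```

Emit:
step_arm --targets '[[0.015,[0,0,0],[0,0,0]],[0.015,[0,0,0],[0,0,0]],[0.015,[0,0,0],[0,0,0]],[0.015,[0,0,0],[0,0,0]],[0.015,[0,0,0],[0,0,0]],[0.015,[0,0,0],[0,0,0]]]'

```text
time_s: 2.85
position: [0.6224, -0.0123, 0.0089]
orientation: [179.9, -0.2, 12.2]
contact_force: [-0.6, -1.6, 7.4]
finger_gap: 0.0229
grip_force: 60.8
```

Emit:
step_arm --targets '[[0.015,[0,0,-0.01],[0,0,0]],[0.015,[0,0,-0.03],[0,0,0]],[0.015,[0,0,-0.05],[0,0,0]],[0.015,[0,0,-0.06],[0,0,0]],[0.015,[0,0,-0.06],[0,0,0]],[0.015,[0,0,-0.06],[0,0,0]]]'

```text
time_s: 3.35
position: [0.6209, -0.012, 0.0671]
orientation: [180.0, -0.1, 12.2]
contact_force: [-0.0, 0.2, -0.7]
finger_gap: 0.0225
grip_force: 59.8
```

```bash
python3 - <<'E'
from seg import *
c=cam("side"); save(c,"side1.png")
# long bay centre in green tray, gouge centred; grip point at local -26
t=np.radians(-8.05); R=np.array([[np.cos(t),-np.sin(t)],[np.sin(t),np.cos(t)]])
for n,l in (("long",(0,-46)),("grip",(-26,-46)),("+",(53.5,31)),("-",(-53.5,31))): print(n,np.array([535,315.5])+R@np.array(l))
g=np.array([535,315.5])+R@np.array((-26,-46)); go((g[0],g[1],75,-8.05))
E
```

```text
long [528.55828789 269.95327295]
grip [502.81448564 273.59424066]
+ [592.31397767 338.70254219]
- [486.36832996 353.68652471]
t 3.4 pos [620.3 -11.9  66.1] rpy [-1.7999e+02  6.0000e-02  1.2200e+01] gap 0.0225 grip 59.8 F [-0.3  0.7 -0.7] j [-2. 30. 96. -0. 54. 76.]
(np.float64(502.8144856440638), np.float64(273.59424066260317), 75, -8.05) -> shift [-0.0545, -0.3039, -0.0089] rz 0.3534 rows 7.4
```

View pics/side1.png

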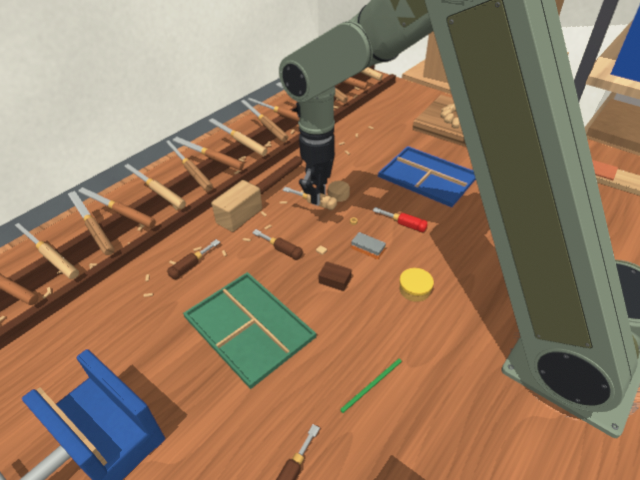

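Emit:
step_arm --targets '[[0.015,[-0.0545,-0.304,-0.014],[0,0,0.353]],[0.015,[-0.0545,-0.304,-0.014],[0,0,0.353]],[0.015,[-0.0545,-0.304,-0.014],[0,0,0.353]],[0.015,[-0.0545,-0.304,-0.014],[0,0,0.353]],[0.015,[-0.0545,-0.304,-0.014],[0,0,0.353]],[0.015,[-0.0545,-0.304,-0.014],[0,0,0.353]],[0.015,[-0.0545,-0.304,-0.014],[0,0,0.353]],[0.015,[-0.0545,-0.304,-0.014],[0,0,0.353]]]'

```text
time_s: 4.07
position: [0.5006, 0.277, 0.0793]
orientation: [180.0, 0.2, -7.9]
contact_force: [1.3, 0.1, -1.1]
finger_gap: 0.023
grip_force: 59.8
```

Emit:
step_arm --targets '[[0.015,[0,0,0],[0,0,0]],[0.015,[0,0,0],[0,0,0]],[0.015,[0,0,0],[0,0,0]]]'

```text
time_s: 4.32
position: [0.503, 0.2728, 0.0795]
orientation: [179.9, 0.1, -8.0]
contact_force: [0.2, 0.1, -0.5]
finger_gap: 0.0225
grip_force: 59.8
```

```bash
python3 - <<'E'
from seg import *
go((502.8,273.6,40,-8.05)); go((502.8,273.6,11,-8.05))
c=cam("side"); cv2.imwrite("pics/s2.png",cv2.resize(c["pixels"][180:400,130:400],None,fx=2.7,fy=2.7)[:,:,::-1])
E
```

```text
t 4.32 pos [503.  272.8  79.5] rpy [ 1.799e+02  8.000e-02 -8.020e+00] gap 0.0225 grip 59.8 F [ 0.2  0.1 -0.5] j [ 27.  26. 102.  -0.  52. 125.]
(502.8, 273.6, 40, -8.05) -> shift [-0.0003, -0.0008, 0.0395] rz 0.0004 rows 0.9
t 4.32 pos [503.  272.8  79.5] rpy [ 1.799e+02  8.000e-02 -8.020e+00] gap 0.0225 grip 59.8 F [ 0.2  0.1 -0.5] j [ 27.  26. 102.  -0.  52. 125.]
(502.8, 273.6, 11, -8.05) -> shift [-0.0003, -0.0008, 0.0685] rz 0.0004 rows 1.6
```

View pics/s2.png

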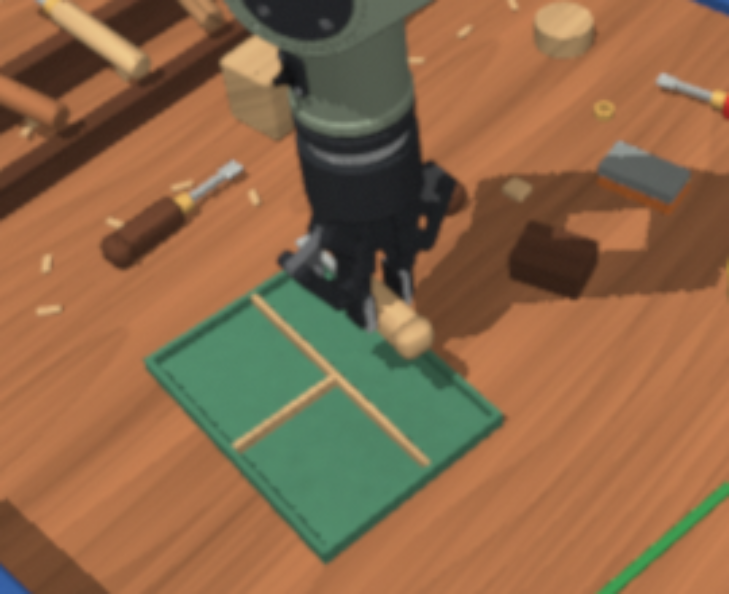

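Emit:
step_arm --targets '[[0.015,[0,-0.0005,0.03],[0,0,0]],[0.015,[0,-0.0005,0.05],[0,0,0]],[0.015,[0,-0.0005,0.06],[0,0,0]],[0.015,[0,-0.0005,0.065],[0,0,0]],[0.015,[0,-0.0005,0.067],[0,0,0]],[0.015,[0,-0.0005,0.067],[0,0,0]]]'

```text
time_s: 4.87
position: [0.5041, 0.2737, 0.0138]
orientation: [-180.0, -0.0, -8.1]
contact_force: [0.6, -0.5, -0.9]
finger_gap: 0.0226
grip_force: 59.9
```

```bash
python3 -c "
from h import *
go((502.8,273.6,9,-8.05))"
```

```text
t 4.87 pos [504.1 273.7  13.8] rpy [-1.80e+02 -2.00e-02 -8.08e+00] gap 0.0226 grip 59.9 F [ 0.6 -0.5 -0.9] j [ 27.  31. 105.  -0.  44. 125.]
(502.8, 273.6, 9, -8.05) -> shift [-0.0012, 0.0003, 0.0048] rz -0.0006 rows 0.1
```

Emit:
step_arm --targets '[[0.015,[-0.001,0,0.001],[0,0,0]],[0.015,[-0.001,0,0.002],[0,0,0]],[0.015,[-0.001,0,0.003],[0,0,0]],[0.015,[-0.001,0,0.003],[0,0,0]]]'

```text
time_s: 5.2
position: [0.5033, 0.2746, 0.0128]
orientation: [-179.9, -0.1, -8.0]
contact_force: [-2.0, -2.3, 8.8]
finger_gap: 0.0225
grip_force: 61.2
```

Emit:
step_arm --targets '[[0.025,[0,0,0],[0,0,0]],[0.027,[0,0,0],[0,0,0]],[0.027,[0,0,0],[0,0,0]],[0.028,[0,0,0],[0,0,0]],[0.028,[0,0,0],[0,0,0]]]'

```text
time_s: 5.62
position: [0.5025, 0.2743, 0.0105]
orientation: [180.0, -0.0, -8.0]
contact_force: [-1.2, -0.2, -0.6]
finger_gap: 0.0276
grip_force: 0.0
```

Emit:
step_arm --targets '[[0.028,[0,0,-0.01],[0,0,0]],[0.028,[0,0,-0.03],[0,0,0]],[0.07,[0,0,-0.06],[0,0,0]],[0.07,[0,0,-0.08],[0,0,0]],[0.07,[0,0,-0.08],[0,0,0]]]'

```text
time_s: 6.03
position: [0.5053, 0.2757, 0.0956]
orientation: [-179.7, -0.4, -8.0]
contact_force: [0.2, 1.0, -0.4]
finger_gap: 0.0636
grip_force: 0.0
```

```bash
python3 - <<'E'
from seg import *
c=cam("top"); q=np.array([(65,372),(130,353),(160,455),(95,470)])/4+[270,165]-.375
P=plane(c,q,.022)[:,:2]*1000; print(P.round(1),P.mean(0))
# gouge points dark: butt end, tip, in crop px
q=np.array([(118,252),(106,36),(113,165),(109,90)])/4+[270,165]-.375
print("darkg",(plane(c,q,.013)[:,:2]*1000).round(1))
go((476,110,60,16.5))
E
```

```text
[[499.7 142.6]
 [510.7 103.4]
 [448.8  85.9]
 [440.4 124.7]] [474.92509622 114.13026761]
darkg [[574.8 110.7]
 [712.1 117.4]
 [629.5 113.5]
 [677.3 115.7]]
t 6.08 pos [504.  275.1  93.4] rpy [-179.81   -0.28   -8.03] gap 0.0696 grip 0.0 F [ 0.2  0.1 -0.2] j [ 27.  25. 101.  -0.  54. 126.]
(476, 110, 60, 16.5) -> shift [-0.0047, 0.1674, 0.0334] rz -0.4282 rows 4.1
```

Emit:
step_arm --targets '[[0.07,[-0.006,0.164,0.0],[0,0,-0.42]],[0.07,[-0.006,0.164,0.0],[0,0,-0.42]],[0.07,[-0.006,0.164,0.0],[0,0,-0.42]],[0.07,[-0.006,0.164,0.02],[0,0,-0.42]],[0.07,[-0.006,0.164,0.035],[0,0,-0.42]],[0.07,[-0.006,0.164,0.035],[0,0,-0.42]],[0.07,[-0.006,0.164,0.035],[0,0,-0.42]]]'

```text
time_s: 6.67
position: [0.4728, 0.1123, 0.0547]
orientation: [-180.0, 0.2, 15.9]
contact_force: [0.3, 0.4, 0.2]
finger_gap: 0.0701
grip_force: 0.0
```

```bash
python3 -c "
from h import *
go((475.5,113.5,6,16))"
```

```text
t 6.67 pos [472.8 112.3  54.7] rpy [-1.7998e+02  1.6000e-01  1.5940e+01] gap 0.0701 grip 0.0 F [0.3 0.4 0.2] j [ 12.  21. 115.   0.  44.  86.]
(475.5, 113.5, 6, 16) -> shift [0.0029, -0.0004, 0.0487] rz -0.001 rows 1.2
```

Emit:
step_arm --targets '[[0.07,[0.002,0,0.02],[0,0,0]],[0.07,[0.002,0,0.04],[0,0,0]],[0.07,[0.002,0,0.047],[0,0,0]],[0.07,[0.002,0,0.048],[0,0,0]],[0.07,[0.002,0,0.048],[0,0,0]]]'

```text
time_s: 7.08
position: [0.476, 0.1141, 0.0078]
orientation: [180.0, -0.0, 16.1]
contact_force: [-0.2, -0.5, -1.1]
finger_gap: 0.0701
grip_force: 0.0
```

Emit:
step_arm --targets '[[0.035,[0,0,0],[0,0,0]],[0.035,[0,0,0],[0,0,0]],[0.035,[0,0,0],[0,0,0]],[0.035,[0,0,0],[0,0,0]],[0.035,[0,0,0],[0,0,0]]]'

```text
time_s: 7.5
position: [0.4766, 0.1137, 0.0089]
orientation: [-180.0, -0.2, 16.0]
contact_force: [-0.0, 1.0, 5.6]
finger_gap: 0.043
grip_force: 61.2
```

Emit:
step_arm --targets '[[0.035,[0,0,-0.01],[0,0,0]],[0.035,[0,0,-0.03],[0,0,0]],[0.035,[0,0,-0.05],[0,0,0]],[0.035,[0,0,-0.06],[0,0,0]],[0.035,[0,0,-0.06],[0,0,0]],[0.035,[0,0,-0.06],[0,0,0]]]'

```text
time_s: 8.0
position: [0.4758, 0.1133, 0.0681]
orientation: [180.0, -0.1, 16.0]
contact_force: [-0.1, -0.3, -0.6]
finger_gap: 0.0425
grip_force: 60.8
```

```bash
python3 -c "
from h import *
go((592.3,338.7,67,-8),(486.4,353.7,67,-8))"
```

```text
t 8.0 pos [475.8 113.3  68.1] rpy [ 1.7999e+02 -9.0000e-02  1.6030e+01] gap 0.0425 grip 60.8 F [-0.1 -0.3 -0.6] j [ 12.  20. 114.  -0.  46.  86.]
(592.3, 338.7, 67, -8) -> shift [0.1743, -0.1845, 0.0011] rz 0.4194 rows 6.1
(486.4, 353.7, 67, -8) -> shift [0.0766, -0.2281, 0.0011] rz 0.4194 rows 5.8
```

Emit:
step_arm --targets '[[0.035,[0.0765,-0.228,-0.005],[0,0,0.42]],[0.035,[0.0765,-0.228,-0.005],[0,0,0.42]],[0.035,[0.0765,-0.228,-0.005],[0,0,0.42]],[0.035,[0.0765,-0.228,-0.005],[0,0,0.42]],[0.035,[0.0765,-0.228,-0.005],[0,0,0.42]],[0.035,[0.0765,-0.228,-0.005],[0,0,0.42]],[0.035,[0.0765,-0.228,-0.005],[0,0,0.42]],[0.035,[0.0765,-0.228,-0.005],[0,0,0.42]]]'

```text
time_s: 8.67
position: [0.4853, 0.3554, 0.071]
orientation: [179.9, 0.1, -7.8]
contact_force: [0.3, -0.7, -1.2]
finger_gap: 0.0426
grip_force: 61.1
```

```bash
python3 -c "
from h import *
go((486.4,353.7,14,-8))"
```

```text
t 8.67 pos [485.3 355.4  71. ] rpy [ 1.7993e+02  7.0000e-02 -7.8300e+00] gap 0.0426 grip 61.1 F [ 0.3 -0.7 -1.2] j [ 35.  29.  98.  -0.  53. 133.]
(486.4, 353.7, 14, -8) -> shift [0.0013, 0.0015, 0.057] rz 0.003 rows 1.4
```

Emit:
step_arm --targets '[[0.035,[0.001,0.001,0.03],[0,0,0]],[0.035,[0.001,0.001,0.045],[0,0,0]],[0.035,[0.001,0.001,0.053],[0,0,0]],[0.035,[0.001,0.001,0.056],[0,0,0]],[0.035,[0.001,0.001,0.058],[0,0,0]],[0.035,[0.001,0.001,0.059],[0,0,0]],[0.035,[0.001,0.001,0.059],[0,0,0]]]'

```text
time_s: 9.25
position: [0.4875, 0.3523, 0.0143]
orientation: [-180.0, -0.1, -8.1]
contact_force: [-0.6, 0.0, -0.8]
finger_gap: 0.0424
grip_force: 61.1
```

Emit:
step_arm --targets '[[0.035,[0,0,0.001],[0,0,0]],[0.035,[0,0,0.001],[0,0,0]]]'

```text
time_s: 9.42
position: [0.4873, 0.3525, 0.0132]
orientation: [-180.0, -0.1, -8.0]
contact_force: [-0.5, 0.4, -1.4]
finger_gap: 0.0425
grip_force: 61.1
```

Emit:
step_arm --targets '[[0.035,[0,0,0.001],[0,0,0]],[0.035,[0,0,0.002],[0,0,0]],[0.035,[0,0,0.003],[0,0,0]]]'

```text
time_s: 9.67
position: [0.4873, 0.3526, 0.0129]
orientation: [-179.9, -0.1, -8.0]
contact_force: [-5.7, -3.8, 25.8]
finger_gap: 0.0425
grip_force: 64.1
```

Emit:
step_arm --targets '[[0.046,[0,0,0],[0,0,0]],[0.05,[0,0,0],[0,0,0]],[0.052,[0,0,0],[0,0,0]],[0.052,[0,0,0],[0,0,0]],[0.052,[0,0,-0.02],[0,0,0]],[0.052,[0,0,-0.05],[0,0,0]],[0.052,[0,0,-0.08],[0,0,0]],[0.052,[0,0,-0.08],[0,0,0]]]'

```text
time_s: 10.33
position: [0.4901, 0.3546, 0.0951]
orientation: [-179.6, -0.5, -8.0]
contact_force: [1.2, 0.3, 1.4]
finger_gap: 0.0521
grip_force: 0.0
```

```bash
python3 -c "
from h import *
a=np.radians(2.8)
go((643.5-26*np.cos(a),114-26*np.sin(a),80,2.8))"
```

```text
t 10.33 pos [490.1 354.6  95.1] rpy [-179.58   -0.46   -8.03] gap 0.0521 grip 0.0 F [1.2 0.3 1.4] j [ 35.  27.  97.  -0.  55. 133.]
(np.float64(617.5310404291228), np.float64(112.72990598531406), 80, 2.8) -> shift [0.16, 0.2217, 0.0151] rz -0.1891 rows 6.6
```

Emit:
step_arm --targets '[[0.055,[0.16,0.222,0.015],[0,0,-0.189]],[0.055,[0.16,0.222,0.015],[0,0,-0.189]],[0.055,[0.16,0.222,0.015],[0,0,-0.189]],[0.055,[0.16,0.222,0.015],[0,0,-0.189]],[0.055,[0.16,0.222,0.015],[0,0,-0.189]],[0.055,[0.16,0.222,0.015],[0,0,-0.189]],[0.055,[0.16,0.222,0.015],[0,0,-0.189]],[0.055,[0.16,0.222,0.015],[0,0,-0.189]]]'

```text
time_s: 11.0
position: [0.6166, 0.1053, 0.0736]
orientation: [179.9, -0.0, 2.5]
contact_force: [-0.9, -0.6, -0.4]
finger_gap: 0.0552
grip_force: 0.0
```

```bash
python3 - <<'E'
from h import *
a=np.radians(2.8)
go((643.5-26*np.cos(a),114-26*np.sin(a),7,2.8))
for n in("top","side"):
  c=cam(n); s=c["pixels"]; 
  r=s[150:310,170:330] if n=="top" else s[210:390,170:350]
  cv2.imwrite(f"pics/{n}3.png",cv2.resize(r,(560,560),interpolation=cv2.INTER_CUBIC)[:,:,::-1])
a=cv2.hconcat([cv2.resize(cv2.imread("pics/top3.png"),(400,400)),cv2.resize(cv2.imread("pics/side3.png"),(400,400))]); cv2.imwrite("pics/both3.png",a)
E
```

```text
t 11.0 pos [616.6 105.3  73.6] rpy [ 1.799e+02 -4.000e-02  2.510e+00] gap 0.0552 grip 0.0 F [-0.9 -0.6 -0.4] j [ 9. 30. 95. -0. 55. 96.]
(np.float64(617.5310404291228), np.float64(112.72990598531406), 7, 2.8) -> shift [0.0013, -0.0074, 0.0666] rz -0.0051 rows 1.6
```

View pics/both3.png

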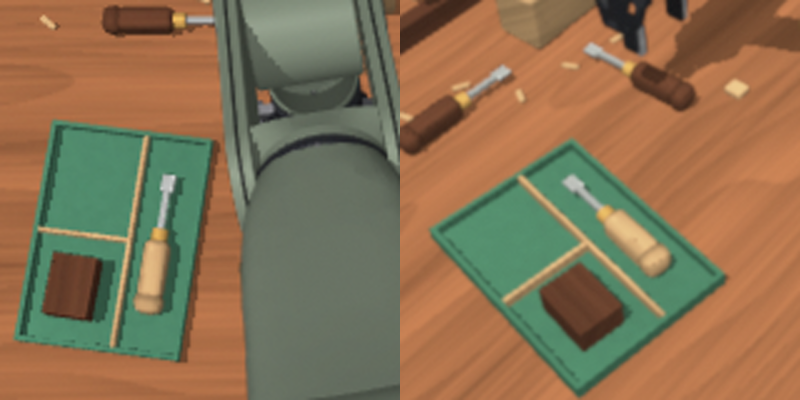

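Emit:
step_arm --targets '[[0.055,[0,0,0],[0,0,0]],[0.055,[0,0,0],[0,0,0]],[0.055,[0,0,0],[0,0,0]]]'

```text
time_s: 11.35
position: [0.6138, 0.1115, 0.0745]
orientation: [-180.0, 0.0, 2.9]
contact_force: [-0.1, -0.4, -0.0]
finger_gap: 0.0548
grip_force: 0.0
```

```bash
python3 - <<'E'
from h import *
go((617.5,112.7,7,2.8))
E
```

```text
t 11.35 pos [613.8 111.5  74.5] rpy [-1.8e+02  2.0e-02  2.9e+00] gap 0.0548 grip 0.0 F [-0.1 -0.4 -0. ] j [ 9. 30. 95.  0. 55. 96.]
(617.5, 112.7, 7, 2.8) -> shift [0.0038, -0.001, 0.0675] rz 0.0018 rows 1.6
```

Emit:
step_arm --targets '[[0.055,[0.0035,-0.001,0.03],[0,0,0]],[0.055,[0.0035,-0.001,0.05],[0,0,0]],[0.055,[0.0035,-0.001,0.062],[0,0,0]],[0.055,[0.0035,-0.001,0.067],[0,0,0]],[0.055,[0.0035,-0.001,0.067],[0,0,0]]]'

```text
time_s: 11.77
position: [0.6169, 0.1118, 0.0065]
orientation: [180.0, 0.1, 2.8]
contact_force: [0.2, 0.9, 0.6]
finger_gap: 0.0551
grip_force: 0.0
```

Emit:
step_arm --targets '[[0.015,[0,0,0],[0,0,0]],[0.015,[0,0,0],[0,0,0]],[0.015,[0,0,0],[0,0,0]],[0.015,[0,0,0],[0,0,0]],[0.015,[0,0,0],[0,0,0]],[0.015,[0,0,0],[0,0,0]]]'

```text
time_s: 12.27
position: [0.6189, 0.1116, 0.0092]
orientation: [-180.0, -0.2, 2.8]
contact_force: [-0.9, 0.3, 5.9]
finger_gap: 0.0226
grip_force: 61.3
```

Emit:
step_arm --targets '[[0.015,[0,0,-0.01],[0,0,0]],[0.015,[0,0,-0.03],[0,0,0]],[0.015,[0,0,-0.05],[0,0,0]],[0.015,[0,0,-0.065],[0,0,0]],[0.015,[0,0,-0.07],[0,0,0]],[0.015,[0,0,-0.07],[0,0,0]]]'

```text
time_s: 12.77
position: [0.6186, 0.1114, 0.0793]
orientation: [-180.0, -0.2, 2.8]
contact_force: [-0.5, 0.1, -1.7]
finger_gap: 0.0224
grip_force: 60.6
```

```bash
python3 - <<'E'
from h import *
t=np.radians(2); R=np.array([[np.cos(t),-np.sin(t)],[np.sin(t),np.cos(t)]])
for n,l in (("grip",(-26,-46)),("+",(53.5,31)),("-",(-53.5,31))):
  g=np.array([505,-337.4])+R@np.array(l); print(n,g.round(1)); go((*g,90,2))
E
```

```text
grip [ 480.6 -384.3]
t 12.77 pos [618.6 111.4  79.3] rpy [-179.99   -0.18    2.79] gap 0.0224 grip 60.6 F [-0.5  0.1 -1.7] j [ 9. 30. 94. -0. 56. 96.]
(np.float64(480.62121534581854), np.float64(-384.2793649571434), 90, 2) -> shift [-0.162, 0.4884, -0.0107] rz 0.0138 rows 12.3
+ [ 557.4 -304.6]
t 12.77 pos [618.6 111.4  79.3] rpy [-179.99   -0.18    2.79] gap 0.0224 grip 60.6 F [-0.5  0.1 -1.7] j [ 9. 30. 94. -0. 56. 96.]
(np.float64(557.3855248477441), np.float64(-304.5517612888242), 90, 2) -> shift [-0.0814, 0.4125, -0.0107] rz 0.0138 rows 10.1
- [ 450.5 -308.3]
t 12.77 pos [618.6 111.4  79.3] rpy [-179.99   -0.18    2.79] gap 0.0224 grip 60.6 F [-0.5  0.1 -1.7] j [ 9. 30. 94. -0. 56. 96.]
(np.float64(450.45070635670083), np.float64(-308.2860074359918), 90, 2) -> shift [-0.1884, 0.411, -0.0107] rz 0.0138 rows 10.8
```

Emit:
step_arm --targets '[[0.015,[-0.162,0.488,-0.01],[0,0,0.014]],[0.015,[-0.162,0.488,-0.01],[0,0,0.014]],[0.015,[-0.162,0.488,-0.01],[0,0,0.014]],[0.015,[-0.162,0.488,-0.01],[0,0,0.014]],[0.015,[-0.162,0.488,-0.01],[0,0,0.014]],[0.015,[-0.162,0.488,-0.01],[0,0,0.014]],[0.015,[-0.162,0.488,-0.01],[0,0,0.014]],[0.015,[-0.162,0.488,-0.01],[0,0,0.014]]]'

```text
time_s: 13.43
position: [0.5266, -0.2111, 0.0829]
orientation: [-179.9, 0.1, 2.0]
contact_force: [1.4, 0.3, -0.3]
finger_gap: 0.0228
grip_force: 60.5
```

```bash
python3 - <<'E'
from h import *
go((480.6,-384.3,85,2))
E
```

```text
t 13.43 pos [ 526.6 -211.1   82.9] rpy [-1.7994e+02  1.3000e-01  2.0000e+00] gap 0.0228 grip 60.5 F [ 1.4  0.3 -0.3] j [-23.  25. 102.  -0.  53.  65.]
(480.6, -384.3, 85, 2) -> shift [-0.052, 0.1715, -0.0021] rz -0.0001 rows 4.3
```

Emit:
step_arm --targets '[[0.015,[-0.052,0.165,0],[0,0,0]],[0.015,[-0.052,0.165,0],[0,0,0]],[0.015,[-0.052,0.165,0],[0,0,0]],[0.015,[-0.052,0.165,0],[0,0,0]],[0.015,[-0.052,0.165,0],[0,0,0]],[0.015,[-0.052,0.165,0],[0,0,0]],[0.015,[-0.052,0.165,0],[0,0,0]],[0.015,[-0.052,0.165,0],[0,0,0]]]'

```text
time_s: 14.1
position: [0.482, -0.3746, 0.0833]
orientation: [-179.9, 0.1, 2.1]
contact_force: [0.2, 1.9, -1.0]
finger_gap: 0.0224
grip_force: 60.5
```

```bash
python3 - <<'E'
from h import *
go((480.6,-384.3,16,2))
E
```

```text
t 14.1 pos [ 482.  -374.6   83.3] rpy [-1.7989e+02  8.0000e-02  2.0500e+00] gap 0.0224 grip 60.5 F [ 0.2  1.9 -1. ] j [-39.  29.  96.   0.  55.  49.]
(480.6, -384.3, 16, 2) -> shift [-0.0017, 0.0096, 0.0673] rz 0.0009 rows 1.6
```

Emit:
step_arm --targets '[[0.015,[-0.001,0.0095,0.03],[0,0,0]],[0.015,[-0.001,0.0095,0.04],[0,0,0]],[0.015,[-0.001,0.0095,0.04],[0,0,0]],[0.015,[-0.001,0.0095,0.04],[0,0,0]]]'

```text
time_s: 14.43
position: [0.4814, -0.3842, 0.0435]
orientation: [-179.9, 0.1, 2.1]
contact_force: [-0.7, 0.3, 0.1]
finger_gap: 0.0224
grip_force: 60.5
```

```bash
python3 - <<'E'
from h import *
go((480.6,-384.3,15,2))
c=cam("side"); cv2.imwrite("pics/s4.png",cv2.resize(c["pixels"][100:250,320:520],None,fx=3,fy=3)[:,:,::-1])
E
```

```text
t 14.43 pos [ 481.4 -384.2   43.5] rpy [-1.7989e+02  1.0000e-01  2.0700e+00] gap 0.0224 grip 60.5 F [-0.7  0.3  0.1] j [-40.  32.  98.   0.  51.  48.]
(480.6, -384.3, 15, 2) -> shift [-0.0008, 0.0001, 0.0285] rz 0.0013 rows 0.7
```

View pics/s4.png

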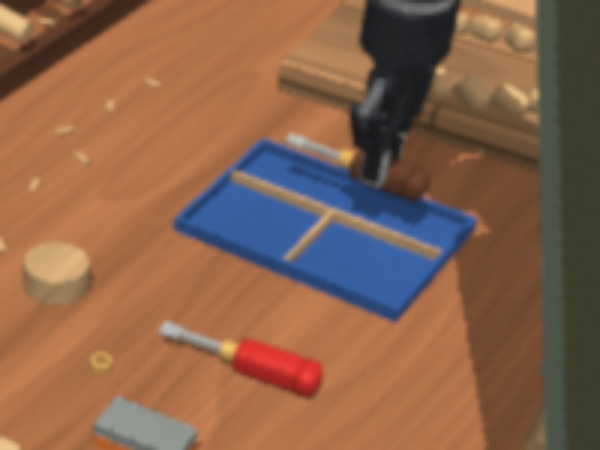

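Emit:
step_arm --targets '[[0.015,[-0.001,0,0.02],[0,0,0]],[0.015,[-0.001,0,0.026],[0,0,0]],[0.015,[-0.001,0,0.029],[0,0,0]],[0.015,[-0.001,0,0.03],[0,0,0]],[0.015,[-0.001,0,0.03],[0,0,0]]]'

```text
time_s: 14.9
position: [0.4808, -0.386, 0.0146]
orientation: [180.0, -0.0, 2.0]
contact_force: [0.3, -0.8, -0.7]
finger_gap: 0.0229
grip_force: 60.5
```

Emit:
step_arm --targets '[[0.015,[0,0,0.001],[0,0,0]],[0.015,[0,0,0.001],[0,0,0]]]'

```text
time_s: 15.07
position: [0.4808, -0.3862, 0.0137]
orientation: [180.0, -0.0, 2.0]
contact_force: [0.9, 0.6, -2.0]
finger_gap: 0.0228
grip_force: 60.5
```

Emit:
step_arm --targets '[[0.015,[0,-0.001,0.001],[0,0,0]],[0.015,[0,-0.001,0.0015],[0,0,0]],[0.015,[0,-0.001,0.0015],[0,0,0]]]'

```text
time_s: 15.32
position: [0.4809, -0.3859, 0.0132]
orientation: [179.9, -0.1, 2.0]
contact_force: [-1.5, -0.3, 7.1]
finger_gap: 0.0226
grip_force: 61.4
```

Emit:
step_arm --targets '[[0.025,[0,0,0],[0,0,0]],[0.027,[0,0,0],[0,0,0]],[0.028,[0,0,0],[0,0,0]],[0.028,[0,0,0],[0,0,0]]]'

```text
time_s: 15.65
position: [0.4804, -0.3849, 0.0115]
orientation: [-180.0, 0.0, 2.0]
contact_force: [-0.8, -0.2, -0.3]
finger_gap: 0.0275
grip_force: 0.0
```

Emit:
step_arm --targets '[[0.028,[0,0,-0.02],[0,0,0]],[0.028,[0,0,-0.05],[0,0,0]],[0.084,[0,0,-0.08],[0,0,0]],[0.084,[0,0,-0.08],[0,0,0]],[0.084,[0,0,-0.08],[0,0,0]]]'

```text
time_s: 16.07
position: [0.4814, -0.3857, 0.0935]
orientation: [179.8, -0.2, 2.0]
contact_force: [-0.9, 0.1, -0.5]
finger_gap: 0.0635
grip_force: 0.0
```

```bash
python3 - <<'E'
from h import *
go((648,-124.5,85,92))
E
```

```text
t 16.07 pos [ 481.4 -385.7   93.5] rpy [179.84  -0.18   2.  ] gap 0.0635 grip 0.0 F [-0.9  0.1 -0.5] j [-40.  28.  95.   0.  57.  48.]
(648, -124.5, 85, 92) -> shift [0.1756, -0.2552, 0.0085] rz -1.5709 rows 12.6
```

Emit:
step_arm --targets '[[0.084,[0.175,-0.255,0],[0,0,-1.571]],[0.084,[0.175,-0.255,0],[0,0,-1.571]],[0.084,[0.175,-0.255,0],[0,0,-1.571]],[0.084,[0.175,-0.255,0],[0,0,-1.571]],[0.084,[0.175,-0.255,0],[0,0,-1.571]],[0.084,[0.175,-0.255,0],[0,0,-1.571]],[0.084,[0.175,-0.255,0],[0,0,-1.571]],[0.084,[0.175,-0.255,0],[0,0,-1.571]]]'

```text
time_s: 16.73
position: [0.6479, -0.1192, 0.0897]
orientation: [-179.9, -0.1, 59.8]
contact_force: [-0.8, -1.0, -0.2]
finger_gap: 0.0837
grip_force: 0.0
```

```bash
python3 - <<'E'
from seg import *
go((648,-124.5,85,92))
c=cam("top"); m=masks(c["pixels"]); save(c,"t5.png")
a=cv2.resize(c["pixels"][160:320,370:540],None,fx=3.5,fy=3.5,interpolation=cv2.INTER_CUBIC);cv2.imwrite("pics/t5.png",a[:,:,::-1])
E
```

```text
t 16.73 pos [ 647.9 -119.2   89.7] rpy [-1.7988e+02 -6.0000e-02  5.9830e+01] gap 0.0837 grip 0.0 F [-0.8 -1.  -0.2] j [-11.  32.  89.   0.  59.  19.]
(648, -124.5, 85, 92) -> shift [-0.0046, 0.0027, 0.0047] rz -0.5614 rows 4.5
```

View pics/t5.png

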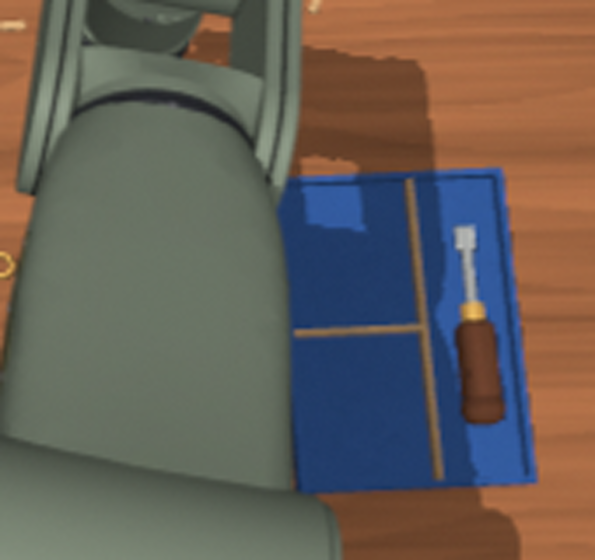

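Emit:
step_arm --targets '[[0.084,[0,0,0],[0,0,-0.56]],[0.084,[0,0,0],[0,0,-0.56]],[0.084,[0,0,0],[0,0,-0.56]],[0.084,[0,0,0],[0,0,-0.56]],[0.084,[0,0,0],[0,0,-0.56]],[0.084,[0,0,0],[0,0,-0.56]],[0.084,[0,0,0],[0,0,-0.56]]]'

```text
time_s: 17.37
position: [0.6455, -0.1242, 0.0902]
orientation: [-179.9, -0.0, 91.2]
contact_force: [0.3, 0.6, -0.4]
finger_gap: 0.084
grip_force: 0.0
```

```bash
python3 - <<'E'
from seg import *
go((648,-124.5,7,92))
E
```

```text
t 17.37 pos [ 645.5 -124.2   90.2] rpy [-1.7985e+02 -2.0000e-02  9.1220e+01] gap 0.084 grip 0.0 F [ 0.3  0.6 -0.4] j [-12.  32.  89.  -0.  59. -13.]
(648, -124.5, 7, 92) -> shift [-0.0003, 0.0025, 0.0832] rz -0.0136 rows 2.0
```

Emit:
step_arm --targets '[[0.084,[0,0.002,0.03],[0,0,-0.013]],[0.084,[0,0.002,0.055],[0,0,-0.013]],[0.084,[0,0.002,0.075],[0,0,-0.013]],[0.084,[0,0.002,0.083],[0,0,-0.013]],[0.084,[0,0.002,0.083],[0,0,-0.013]]]'

```text
time_s: 17.78
position: [0.6465, -0.1238, 0.0059]
orientation: [-179.7, -0.1, 92.0]
contact_force: [-0.4, -0.2, -1.1]
finger_gap: 0.0841
grip_force: 0.0
```

Emit:
step_arm --targets '[[0.045,[0,0,0],[0,0,0]],[0.045,[0,0,0],[0,0,0]],[0.045,[0,0,0],[0,0,0]],[0.045,[0,0,0],[0,0,0]],[0.045,[0,0,0],[0,0,0]]]'

```text
time_s: 18.2
position: [0.65, -0.1243, 0.0108]
orientation: [179.8, 0.1, 92.1]
contact_force: [-0.3, 0.3, 6.2]
finger_gap: 0.0538
grip_force: 63.6
```

Emit:
step_arm --targets '[[0.045,[0,0,-0.01],[0,0,0]],[0.045,[0,0,-0.03],[0,0,0]],[0.045,[0,0,-0.05],[0,0,0]],[0.045,[0,0,-0.065],[0,0,0]],[0.045,[0,0,-0.07],[0,0,0]],[0.045,[0,0,-0.07],[0,0,0]]]'

```text
time_s: 18.7
position: [0.6494, -0.1241, 0.0806]
orientation: [179.8, 0.1, 92.1]
contact_force: [-0.7, 0.5, -0.8]
finger_gap: 0.0538
grip_force: 63.0
```

```bash
python3 - <<'E'
from seg import *
go((557.4,-304.6,75,92))
E
```

```text
t 18.7 pos [ 649.4 -124.1   80.6] rpy [1.798e+02 5.000e-02 9.212e+01] gap 0.0538 grip 63.0 F [-0.7  0.5 -0.8] j [-12.  33.  89.  -0.  58. -14.]
(557.4, -304.6, 75, 92) -> shift [-0.177, -0.0986, 0.0056] rz 0.0021 rows 4.9
```

Emit:
step_arm --targets '[[0.045,[-0.177,-0.0985,0],[0,0,0]],[0.045,[-0.177,-0.0985,0],[0,0,0]],[0.045,[-0.177,-0.0985,0],[0,0,0]],[0.045,[-0.177,-0.0985,0],[0,0,0]],[0.045,[-0.177,-0.0985,0],[0,0,0]],[0.045,[-0.177,-0.0985,0],[0,0,0]],[0.045,[-0.177,-0.0985,0],[0,0,0]],[0.045,[-0.177,-0.0985,0],[0,0,0]]]'

```text
time_s: 19.37
position: [0.5561, -0.304, 0.0776]
orientation: [-179.9, -0.1, 92.1]
contact_force: [-0.2, 0.8, -1.3]
finger_gap: 0.0536
grip_force: 63.1
```

```bash
python3 - <<'E'
from seg import *
go((557.4,-304.6,17,92))
E
```

```text
t 19.37 pos [ 556.1 -304.    77.6] rpy [-1.7992e+02 -8.0000e-02  9.2080e+01] gap 0.0536 grip 63.1 F [-0.2  0.8 -1.3] j [-30.  31.  93.   0.  56. -32.]
(557.4, -304.6, 17, 92) -> shift [-0.0007, 0.0012, 0.0606] rz 0.0013 rows 1.5
```

Emit:
step_arm --targets '[[0.045,[-0.001,0.001,0.03],[0,0,0]],[0.045,[-0.001,0.001,0.05],[0,0,0]],[0.045,[-0.001,0.001,0.058],[0,0,0]],[0.045,[-0.001,0.001,0.061],[0,0,0]],[0.045,[-0.001,0.001,0.061],[0,0,0]],[0.045,[-0.001,0.001,0.061],[0,0,0]]]'

```text
time_s: 19.87
position: [0.5586, -0.3052, 0.0184]
orientation: [179.9, 0.0, 92.2]
contact_force: [0.6, -0.3, -0.4]
finger_gap: 0.0535
grip_force: 63.1
```

Emit:
step_arm --targets '[[0.045,[0,0,0.001],[0,0,0]],[0.045,[0,0,0.001],[0,0,0]]]'

```text
time_s: 20.03
position: [0.5583, -0.3057, 0.0177]
orientation: [179.9, 0.1, 92.1]
contact_force: [-0.2, -0.0, -1.0]
finger_gap: 0.0535
grip_force: 63.1
```

Emit:
step_arm --targets '[[0.045,[0,0,0.001],[0,0,0]],[0.045,[0,0,0.002],[0,0,0]],[0.045,[0,0,0.002],[0,0,0]]]'

```text
time_s: 20.28
position: [0.5578, -0.3056, 0.0149]
orientation: [180.0, 0.0, 92.1]
contact_force: [0.1, -0.2, 0.1]
finger_gap: 0.0538
grip_force: 63.3
```

Emit:
step_arm --targets '[[0.045,[0,0,0.001],[0,0,0]],[0.045,[0,0,0.001],[0,0,0]]]'

```text
time_s: 20.45
position: [0.5578, -0.3056, 0.0148]
orientation: [180.0, 0.0, 92.1]
contact_force: [-1.5, 0.5, 5.8]
finger_gap: 0.0536
grip_force: 63.9
```

Emit:
step_arm --targets '[[0.058,[0,0,0],[0,0,0]],[0.062,[0,0,0],[0,0,0]],[0.064,[0,0,0],[0,0,0]],[0.064,[0,0,0],[0,0,0]],[0.064,[0,0,-0.02],[0,0,0]],[0.064,[0,0,-0.05],[0,0,0]],[0.064,[0,0,-0.07],[0,0,0]],[0.064,[0,0,-0.07],[0,0,0]]]'

```text
time_s: 21.12
position: [0.5602, -0.3069, 0.0882]
orientation: [179.6, 0.3, 92.1]
contact_force: [0.8, -0.9, 0.3]
finger_gap: 0.064
grip_force: 0.0
```

```bash
python3 - <<'E'
from seg import *
c=cam("top"); q=np.array([(280,357),(340,351),(354,466),(295,473)])/4+[270,165]-.375
P=plane(c,q,.024)[:,:2]*1000; print(P.round(1),P.mean(0))
go((474.5,-8.5,85,7))
E
```

```text
[[506.6  13.2]
 [509.8 -22.9]
 [440.4 -29.5]
 [436.7   5.6]] [473.38885279  -8.39718524]
t 21.17 pos [ 559.  -306.3   85.9] rpy [1.7975e+02 1.6000e-01 9.2120e+01] gap 0.0639 grip 0.0 F [-0.3  0.   0.4] j [-30.  30.  92.  -0.  57. -32.]
(474.5, -8.5, 85, 7) -> shift [0.3007, -0.0734, 0.0009] rz 1.4856 rows 11.9
```

Emit:
step_arm --targets '[[0.064,[0.3,-0.073,0],[0,0,1.5]],[0.064,[0.3,-0.073,0],[0,0,1.5]],[0.064,[0.3,-0.073,0],[0,0,1.5]],[0.064,[0.3,-0.073,0],[0,0,1.5]],[0.064,[0.3,-0.073,0],[0,0,1.5]],[0.064,[0.3,-0.073,0],[0,0,1.5]],[0.064,[0.3,-0.073,0],[0,0,1.5]],[0.064,[0.3,-0.073,0],[0,0,1.5]]]'

```text
time_s: 21.83
position: [0.4711, -0.006, 0.0823]
orientation: [-179.9, 0.1, 36.4]
contact_force: [-0.2, 0.0, -0.7]
finger_gap: 0.0642
grip_force: 0.0
```

```bash
python3 - <<'E'
from seg import *
go((474,-8.5,85,6))
E
```

```text
t 21.83 pos [471.1  -6.   82.3] rpy [-1.7985e+02  1.5000e-01  3.6360e+01] gap 0.0642 grip 0.0 F [-0.2  0.  -0.7] j [ -2.  18. 115.   0.  47.  51.]
(474, -8.5, 85, 6) -> shift [0.0009, 0.0038, -0.0027] rz 0.5298 rows 4.2
```

Emit:
step_arm --targets '[[0.064,[0,0,0],[0,0,0.53]],[0.064,[0,0,0],[0,0,0.53]],[0.064,[0,0,0],[0,0,0.53]],[0.064,[0,0,0],[0,0,0.53]],[0.064,[0,0,0],[0,0,0.53]],[0.064,[0,0,0],[0,0,0.53]],[0.064,[0,0,0],[0,0,0.53]]]'

```text
time_s: 22.42
position: [0.4728, -0.0083, 0.0827]
orientation: [-180.0, 0.1, 6.3]
contact_force: [0.4, 0.4, -0.2]
finger_gap: 0.0642
grip_force: 0.0
```

```bash
python3 - <<'E'
from seg import *
go((474,-8.5,6,6))
E
```

```text
t 22.42 pos [472.8  -8.3  82.7] rpy [-1.7999e+02  1.2000e-01  6.3400e+00] gap 0.0642 grip 0.0 F [ 0.4  0.4 -0.2] j [ -2.  18. 115.  -0.  47.  81.]
(474, -8.5, 6, 6) -> shift [0.0012, 0.0003, 0.0767] rz 0.0059 rows 1.8
```

Emit:
step_arm --targets '[[0.064,[0.001,0,0.03],[0,0,0]],[0.064,[0.001,0,0.055],[0,0,0]],[0.064,[0.001,0,0.07],[0,0,0]],[0.064,[0.001,0,0.0765],[0,0,0]],[0.064,[0.001,0,0.0765],[0,0,0]]]'

```text
time_s: 22.83
position: [0.4733, -0.0083, 0.0055]
orientation: [-180.0, 0.2, 6.3]
contact_force: [-0.4, 0.1, 0.6]
finger_gap: 0.0639
grip_force: 0.0
```

Emit:
step_arm --targets '[[0.028,[0,0,0],[0,0,0]],[0.028,[0,0,0],[0,0,0]],[0.028,[0,0,0],[0,0,0]],[0.028,[0,0,0],[0,0,0]],[0.028,[0,0,0],[0,0,0]],[0.028,[0,0,0],[0,0,0]]]'

```text
time_s: 23.33
position: [0.4755, -0.0083, 0.0083]
orientation: [180.0, -0.2, 6.3]
contact_force: [-0.7, -0.9, 7.3]
finger_gap: 0.0345
grip_force: 60.7
```

Emit:
step_arm --targets '[[0.028,[0,0,-0.01],[0,0,0]],[0.028,[0,0,-0.03],[0,0,0]],[0.028,[0,0,-0.05],[0,0,0]],[0.028,[0,0,-0.065],[0,0,0]],[0.028,[0,0,-0.08],[0,0,0]],[0.028,[0,0,-0.08],[0,0,0]]]'

```text
time_s: 23.83
position: [0.4764, -0.0083, 0.0897]
orientation: [179.9, -0.3, 6.3]
contact_force: [1.1, 1.2, -2.0]
finger_gap: 0.0343
grip_force: 60.1
```

```bash
python3 - <<'E'
from seg import *
go((450.5,-308.3,85,2))
E
```

```text
t 23.83 pos [476.4  -8.3  89.7] rpy [179.94  -0.35   6.28] gap 0.0343 grip 60.1 F [ 1.1  1.2 -2. ] j [ -2.  18. 114.  -0.  48.  81.]
(450.5, -308.3, 85, 2) -> shift [-0.0585, 0.2953, 0.0047] rz 0.0746 rows 7.2
```

Emit:
step_arm --targets '[[0.028,[-0.0585,0.295,0],[0,0,0.075]],[0.028,[-0.0585,0.295,0],[0,0,0.075]],[0.028,[-0.0585,0.295,0],[0,0,0.075]],[0.028,[-0.0585,0.295,0],[0,0,0.075]],[0.028,[-0.0585,0.295,0],[0,0,0.075]],[0.028,[-0.0585,0.295,0],[0,0,0.075]],[0.028,[-0.0585,0.295,0],[0,0,0.075]],[0.028,[-0.0585,0.295,0],[0,0,0.075]]]'

```text
time_s: 24.5
position: [0.4483, -0.3136, 0.0863]
orientation: [179.8, -0.1, 1.7]
contact_force: [0.5, 0.3, -1.0]
finger_gap: 0.0347
grip_force: 60.5
```

Emit:
step_arm --targets '[[0.028,[0,0,0],[0,0,0]],[0.028,[0,0,0],[0,0,0]],[0.028,[0,0,0],[0,0,0]]]'

```text
time_s: 24.75
position: [0.4481, -0.3064, 0.0863]
orientation: [-179.9, 0.1, 2.0]
contact_force: [-0.1, 0.5, -2.6]
finger_gap: 0.0346
grip_force: 60.5
```

```bash
python3 - <<'E'
from seg import *
go((450.5,-308.3,15,2))
E
```

```text
t 24.75 pos [ 448.1 -306.4   86.3] rpy [-1.799e+02  9.000e-02  2.010e+00] gap 0.0346 grip 60.5 F [-0.1  0.5 -2.6] j [-36.  23. 105.   0.  52.  52.]
(450.5, -308.3, 15, 2) -> shift [0.0023, 0.002, 0.0713] rz 0.0001 rows 1.7
```

Emit:
step_arm --targets '[[0.028,[0.002,0.002,0.03],[0,0,0]],[0.028,[0.002,0.002,0.055],[0,0,0]],[0.028,[0.002,0.002,0.067],[0,0,0]],[0.028,[0.002,0.002,0.071],[0,0,0]],[0.028,[0.002,0.002,0.072],[0,0,0]],[0.028,[0.002,0.002,0.072],[0,0,0]]]'

```text
time_s: 25.25
position: [0.4513, -0.3091, 0.0155]
orientation: [180.0, -0.0, 2.1]
contact_force: [-0.0, 1.2, -2.8]
finger_gap: 0.0349
grip_force: 60.5
```

Emit:
step_arm --targets '[[0.028,[0,0,0.001],[0,0,0]],[0.028,[0,0,0.001],[0,0,0]]]'

```text
time_s: 25.42
position: [0.4514, -0.31, 0.0151]
orientation: [179.9, -0.1, 2.0]
contact_force: [0.2, -0.6, -1.6]
finger_gap: 0.0344
grip_force: 60.5
```

Emit:
step_arm --targets '[[0.028,[0,0,0.001],[0,0,0]],[0.028,[0,0,0.002],[0,0,0]],[0.028,[0,0,0.002],[0,0,0]]]'

```text
time_s: 25.67
position: [0.4508, -0.3099, 0.0123]
orientation: [180.0, -0.0, 2.0]
contact_force: [-0.3, 0.5, 0.2]
finger_gap: 0.0347
grip_force: 60.6
```

Emit:
step_arm --targets '[[0.028,[0,0,0.001],[0,0,0]],[0.028,[0,0,0.001],[0,0,0]]]'

```text
time_s: 25.83
position: [0.4508, -0.31, 0.0123]
orientation: [180.0, -0.0, 2.0]
contact_force: [-2.1, 2.6, 7.4]
finger_gap: 0.0348
grip_force: 61.5
```

Contact; release, rise and swing clear toward the robot.

Emit:
step_arm --targets '[[0.04,[0,0,0],[0,0,0]],[0.045,[0,0,0],[0,0,0]],[0.046,[0,0,0],[0,0,0]],[0.046,[0,0,0],[0,0,0]],[0.046,[0,0,-0.02],[0,0,0]],[0.046,[0,0,-0.05],[0,0,0]],[0.046,[0,0,-0.09],[0,0,0]],[0.046,[0,0,-0.12],[0,0,0]]]'

```text
time_s: 26.5
position: [0.451, -0.31, 0.1332]
orientation: [180.0, -0.1, 2.0]
contact_force: [1.2, 0.1, 0.2]
finger_gap: 0.0459
grip_force: 0.0
```

Emit:
step_arm --targets '[[0.046,[-0.14,0.1,-0.1],[0,0,0]],[0.046,[-0.14,0.1,-0.1],[0,0,0]],[0.046,[-0.2,0.16,-0.1],[0,0,0]],[0.046,[-0.2,0.16,-0.1],[0,0,0]],[0.046,[-0.2,0.16,-0.1],[0,0,0]],[0.046,[-0.2,0.16,-0.1],[0,0,0]],[0.046,[-0.2,0.16,-0.1],[0,0,0]],[0.046,[-0.2,0.16,-0.1],[0,0,0]]]'

```text
time_s: 27.17
position: [0.2533, -0.4805, 0.2329]
orientation: [179.7, -0.0, 1.7]
contact_force: [0.4, -0.5, -0.0]
finger_gap: 0.0462
grip_force: 0.0
```

Emit:
step_arm --targets '[[0.046,[0,0,0],[0,0,0]],[0.046,[0,0,0],[0,0,0]],[0.046,[0,0,0],[0,0,0]],[0.046,[0,0,0],[0,0,0]],[0.046,[0,0,0],[0,0,0]],[0.046,[0,0,0],[0,0,0]]]'

```text
time_s: 27.67
position: [0.257, -0.476, 0.2308]
orientation: [-180.0, 0.0, 2.1]
contact_force: [-0.1, 0.8, -0.0]
finger_gap: 0.0464
grip_force: 0.0
```

```bash
python3 - <<'E'
from seg import *
go((450,-308,85,2))
c=cam("top"); cv2.imwrite("pics/t9.png",cv2.resize(c["pixels"][120:320,170:540],None,fx=2.1,fy=2.1,interpolation=cv2.INTER_CUBIC)[:,:,::-1])
c=cam("side"); cv2.imwrite("pics/s9.png",cv2.resize(c["pixels"][130:400,160:500],None,fx=2.2,fy=2.2,interpolation=cv2.INTER_CUBIC)[:,:,::-1])
E
```

```text
t 27.67 pos [ 257.  -476.   230.8] rpy [-1.7997e+02  1.0000e-02  2.0600e+00] gap 0.0464 grip 0.0 F [-0.1  0.8 -0. ] j [-63.  15.  94.   0.  71.  25.]
(450, -308, 85, 2) -> shift [0.1989, -0.161, 0.1458] rz 0.001 rows 7.1
```

View pics/t9.png

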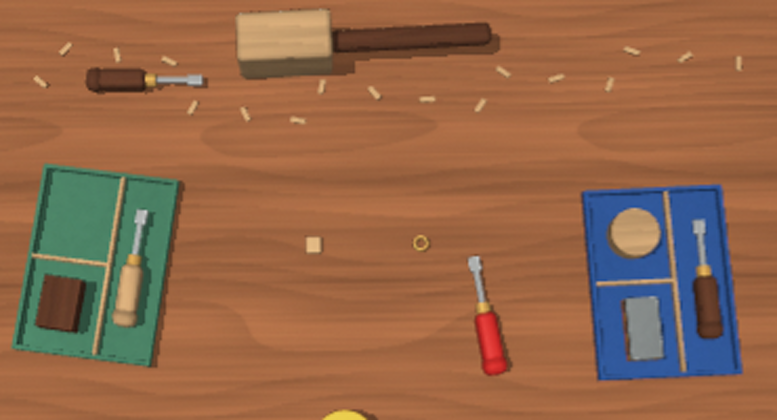

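View pics/s9.png

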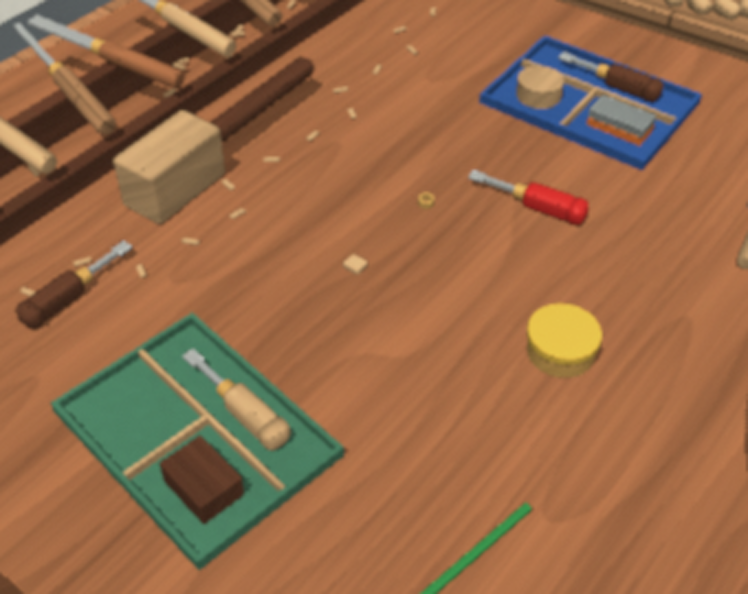

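Both crops show all five pieces flat inside their bays: green tray about (60,300) and (130,280), blue tray about (635,232), (643,328) and (705,280). The red gouge at (487,330) and the mallet have not moved.

```bash
python3 -c "
from plant import *
print(job_done())"
```

```text
the job is handed in; nothing more can be done
None
```

Both carving kits are made up as asked and handed in at about 28 s; the final pictures show every piece flat inside its own bay, with the red gouge and mallet untouched.

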